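# Ready the slim pipette over the sample tube

### The job

Get the slim pipette ready to dose the sample: while it hangs in its stand, press its push-button all the way down to the stop to blow the tip clear, and let it spring back up. Then take the slim pipette out by its grip, carry it over the glassware without bumping or shifting any of it or the other pipette, and finish still holding it upright and still, with the tip centred over the mouth of the filled sample tube about 1 cm above the rim - not touching the tube and not dipping into it, push-button up.

Things in the scene. Friction and masses are not known exactly. Their poses are not given: they have to be found in the camera images.
- pipette_slim_grip (a point): centre of the grip of the slim hand pipette, a white upright cylinder 20 mm in diameter, 41 mm tall: on its axis, 122 mm above the tip's end, 23 mm above the flange's top, 18 mm below the grip's top; z = the axis, up. The pipette hangs by its flange in an outer notch of the stand and lifts straight up (the tip clears the hanger after 95 mm). It is round: grip it at any yaw.
- pipette_slim_tip (a point): lower end of the slim pipette's tip (2.6 mm in diameter there, widening to 9 mm 48 mm up); z = the pipette's axis, up
- pipette_slim_head (a point): centre of the top face of the slim pipette's push-button head: grey disc 17 mm in diameter, 6 mm thick, on the pipette's axis, 34 mm above the grip centre when up
- pipette_slim_button (a joint): travel of the slim pipette's push-button, m: 0 = up, 0.008 = fully down at its stop; a spring returns it (1.5 N to start, 5 N at the stop)
- pipette_wide_grip (a point): the other pipette, to be left alone: same form but thicker, grip 31 mm in diameter and 53 mm tall, 168 mm tall in all, its top 193 mm above the worktop; this point is on its axis 122 mm above the end of its tip. It hangs in the other outer notch, 100 mm away
- stand: grey pipette stand, fixed: base 100 x 186 mm, two posts, and a hanger plate whose top is 120 mm above the worktop, 176 mm long (its y), 49 mm deep, with a 3 mm lip along the front and three notches 18 mm wide open to its -x side (its front), at y = -50, 0, 50 mm. Origin under the middle notch at worktop height; the two pipettes hang on the axes of the outer notches
- rack: white test-tube rack, loose, 44 x 133 x 83 mm with one row of six holes 20 mm apart along its y; origin at the centre of its underside
- sample_mouth (a point): centre of the rim of the sample tube, the only filled one (yellowish contents up to near the top) and the tallest of the four tubes in the rack: 19 mm in diameter, rim 118 mm above its foot and 124 mm above the worktop; any of the four tube places may be its place. z = up along the tube
- mouth_a (a point): centre of the rim of an empty test tube in the rack, 19 mm in diameter, rim 118 mm above the worktop; leave alone
- mouth_b (a point): as mouth_a, a second empty tube
- mouth_c (a point): as mouth_a, a third empty tube
- tube_sample: the sample tube itself, origin at the centre of its foot
- tube_a: the empty tube of mouth_a, origin at its foot
- tube_b: the empty tube of mouth_b, origin at its foot
- tube_c: the empty tube of mouth_c, origin at its foot
- pipette_slim: the slim pipette as a whole, 156 mm tall with its button up, about 70 g; origin at the end of its tip, z up along its axis. From below: narrow tip, barrel 15 mm in diameter, flange (32 mm in diameter, 4 mm thick, underside 95 mm above the tip's end), grip, push-button
- pipette_wide: the wide pipette as a whole, origin at the end of its tip
- beaker: cloudy plastic beaker, 66 mm in diameter, 82 mm tall, loose, between stand and rack; origin at the centre of its underside
- vial: small white-capped vial, 23 mm in diameter, 52 mm tall, loose; origin at the centre of its underside
- dropper: square black dropper bottle with a blue cap, 29 x 29 x 57 mm, loose; origin at the centre of its underside

How it is judged:
By the outcome, as a careful person would: the job done as asked, in the order asked, and still so for the second after the job is handed in, while the arm keeps its last pose, push and grip.
It also fails if it takes over 58 s, if anything falls off the work surface, if the arm or the gripper's body presses on something with over 40 N, if the wrist force passes 120 N, or if a joint passes its speed limit or range.

### The arm

A 6-joint arm with a two-finger parallel gripper is mounted at the origin on a cart in front of the work surface, level with it; the furniture and walls round the work are solid. World frame = base frame: x ahead of the robot, y to its left, z up, the work surface at z = 0. Lengths are in mm, angles in rad, forces in N, time in s.
With the tool pointing down it reaches from about 300 to 775 mm from the base axis. Payload 14.6 kg.
Tool frame: the origin (TCP) lies on the centre line of the jaws, within the pads' length; the fingertips stand 19 mm ahead of it and the grasp point (between the pads) is the TCP (bot.tip_reach is the distance from the TCP to the fingertips, in mm); y points along the fingers, x is the direction in which the jaws open and shut, and the axes are right-handed (so a half turn about y gives the same grasp; the last joint's range is limited). The gripper opens to 85 mm and grips with 20 to 120 N. Pads are 22 mm wide; open, the fingers measure 114 mm over their backs; the gripper's body (76 mm by 85 mm) begins 54 mm behind the grasp point. The pads swing forward as they close: fully open they stand 13 mm farther back than shut.
Start: joints at [1.105, 0.3, 1.521, -0, 1.321, -0.067], TCP at [213.569, 506.831, 214.981] pointing down, gripper open.
Joint ranges: [-3.03, 3.03], [-0.79, 2.21], [0.23, 2.52], [-1.04, 4.18], [0, 3.07], [-2.55, 2.55]. Speed limits (rad/s): [2.22, 2.22, 2.57, 3.14, 3.14, 3.14].

### API

Orientations are given as a unit quaternion [w, x, y, z].
In Python, from rig import bot gives the robot as it stands. Calls block until the motion is done:
- bot.move_to(position, orientation): joint-space move of the TCP to a pose.
- bot.servo_line(position, attitude=None, speed=150, until_force=None): straight line of the TCP; attitude=None keeps the orientation; speed is the mean speed in mm/s. With until_force (N) it stops when the force on the tool has changed by that much, and returns True; else False.
- bot.move_joints(angles): joint-space move.
- bot.move_gripper(opening, grip_force=None): finger opening in mm; grip_force is the grip in N (None keeps the last); returns when the fingers have stopped.
- bot.dwell(seconds).
- bot.ik(position, orientation): joint angles nearest the present ones, or None.
- bot.read_state(): the state.
- bot.read_camera(name): name is "scene" or "top"; returns a dict with "image" (480x640x3 uint8, blue, green, red), "depth" (480x640 float32, mm along the optical axis (not along the pixel's ray), 0 where there is no reading), "fovy" (degrees; the focal length in pixels is half the picture's height over the tangent of half this angle, whatever the lens; pixels are square), "cx", "cy" (the principal point, pixels), "k1" (the pictures are not rectified: a ray, as slopes to the right and down, at radius r is drawn at 1 + k1 r^2 times it, then the intrinsics apply), "eye" and "attitude" of the camera in the world. Camera axes: x right, y down, z forward; pixel columns grow to the right and rows downward; lengths in mm; the calibration is good to about 2 mm. A picture is of the moment at which its call begins.
A pose or a line that the arm cannot do raises bot.MotionError and nothing moves.
- bot.finish_job(): hands the job in, once; it reports no verdict.
The state is a dict: "clock": time; "joint_positions": joint angles; "qvel": joint speeds; "effort": joint torques, N m; "ee_pos": TCP position; "tool_rot": TCP orientation; "ft_force": force on the tool from outside, world axes, zero at the start; "moment": the same for the moment, N m; "grip_width": finger opening in mm.
Only numpy, scipy, OpenCV 4.12 (cv2) and the standard library are available. Lean on these libraries where they do the work, as an engineer would, in place of code of your own. Each camera call takes 0.05 s, during which the arm holds its last target. There are 200 camera calls.

## Working session

There is one attempt and no reset: what is moved stays moved. The work goes in short steps, each a Python script; the robot and the scene stay as the last script left them, time stands still between calls to the robot, and variables do not carry over. Pictures are saved under pics/ and viewed, about 8 in all and at most 12, crops included, and the job is handed in when it is done.

```bash
mkdir -p pics; cat > h.py <<'E'
import numpy as np, cv2
from rig import bot
from scipy.spatial.transform import Rotation as R
def cam(n):
    c=bot.read_camera(n); c['f']=240/np.tan(np.radians(c['fovy'])/2)
    w,x,y,z=c['attitude']; c['R']=R.from_quat([x,y,z,w]).as_matrix(); c['eye']=np.array(c['eye']); return c
def K(c): return np.array([[c['f'],0,c['cx']],[0,c['f'],c['cy']],[0,0,1.]]),np.array([c['k1'],0,0,0,0.])
def ray(c,uv):
    k,d=K(c); p=cv2.undistortPoints(np.float64(uv).reshape(-1,1,2),k,d).reshape(-1,2)
    return np.c_[p,np.ones(len(p))]          # z=1 camera rays
def onplane(c,uv,z):
    d=ray(c,uv)@c['R'].T; return c['eye']+d*((z-c['eye'][2])/d[:,2])[:,None]
def cloud(c):
    v,u=np.mgrid[:480,:640]; r=ray(c,np.c_[u.ravel(),v.ravel()])
    return ((r*c['depth'].reshape(-1,1))@c['R'].T+c['eye']).reshape(480,640,3)
def proj(c,P):
    k,d=K(c); q=(np.atleast_2d(P)-c['eye'])@c['R']
    return cv2.projectPoints(q,np.zeros(3),np.zeros(3),k,d)[0].reshape(-1,2)
E
python3 - <<'E'
from h import *
for n in('scene','top'):
    c=cam(n); cv2.imwrite(f'pics/{n}0.png',c['image']); print(n,c['fovy'],c['cx'],c['cy'],c['k1'],c['eye'],c['R'].round(3).tolist())
    np.save(f'{n}0.npy',c,allow_pickle=True)
print(bot.read_state())
E
```

```text
scene 55.06781090890214 325.71428426086396 246.49118286859914 -0.11945781467652754 [ 155.18072432 -600.52981944  564.41993111] [[0.862, -0.276, 0.424], [-0.506, -0.464, 0.727], [-0.004, -0.842, -0.54]]
top 48.06108150217767 321.5898022347598 235.4073203068381 -0.03382625555303576 [ 376.49292967    8.14234831 1363.58766102] [[-0.013, -0.992, 0.122], [-1.0, 0.016, 0.022], [-0.024, -0.122, -0.992]]
{'clock': 0.1, 'joint_positions': array([ 1.10535862e+00,  3.00403489e-01,  1.52152907e+00,  7.92800949e-06,
        1.32069899e+00, -6.65731702e-02]), 'qvel': array([ 1.62993352e-03, -1.30163999e-03, -1.83790020e-03, -1.08715504e-03,
       -9.31561422e-04,  1.58295925e-05]), 'effort': array([ 3.40346414e-03, -5.44370413e+01, -3.62376416e+01, -4.39494977e-05,
        2.99098676e-03,  1.47172966e-05]), 'ee_pos': array([213.48857842, 506.62587382, 214.4804117 ]), 'tool_rot': array([-0.5889664 ,  0.58932631,  0.39071232, -0.39135275]), 'ft_force': array([ 0.45167583, -0.70184423, -0.05349609]), 'moment': array([ 0.0613258 , -0.01920251,  0.00424111]), 'grip_width': 85.22975710554026}
```

View pics/scene0.png

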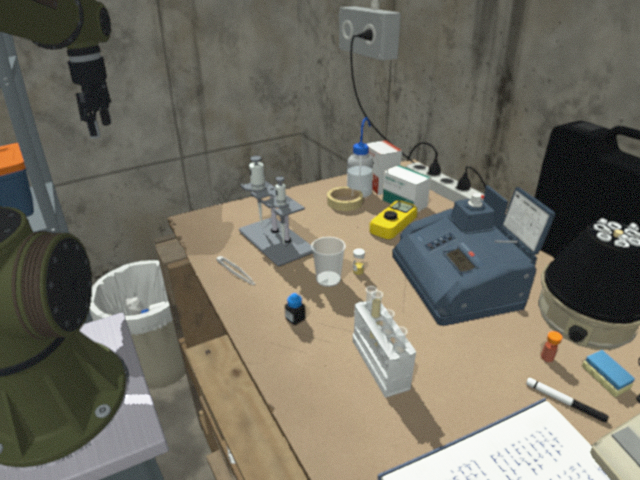

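View pics/top0.png

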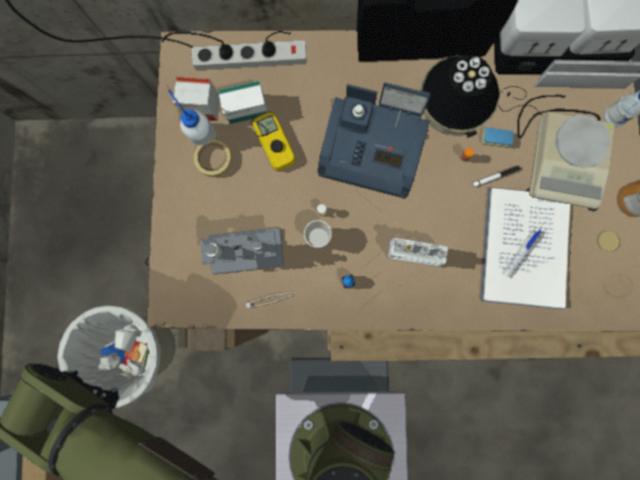

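The scene view shows the stand at about (275,210) with the wide pipette at (257,170) and the slim one at (281,190). The rack is at (385,340) and the beaker at (328,260). In the top view the stand is at (243,250) and the rack at (418,250). I'll enlarge both.

```bash
python3 - <<'E'
import numpy as np,cv2
s=cv2.imread('pics/scene0.png');t=cv2.imread('pics/top0.png')
a=cv2.resize(s[140:270,225:325],None,fx=4,fy=4,interpolation=cv2.INTER_CUBIC)
b=cv2.resize(s[275:405,335:435],None,fx=4,fy=4,interpolation=cv2.INTER_CUBIC)
cv2.imwrite('pics/c1.png',np.hstack([a,b]))
a=cv2.resize(t[220:280,195:295],None,fx=8,fy=5*8//5,interpolation=cv2.INTER_CUBIC)[:,:]
b=cv2.resize(t[230:275,375:475],None,fx=8,fy=8,interpolation=cv2.INTER_CUBIC)
o=np.vstack([a,b]);print(o.shape);cv2.imwrite('pics/c2.png',cv2.resize(o,None,fx=.7,fy=.7))
E
```

```text
(840, 800, 3)
```

View pics/c1.png

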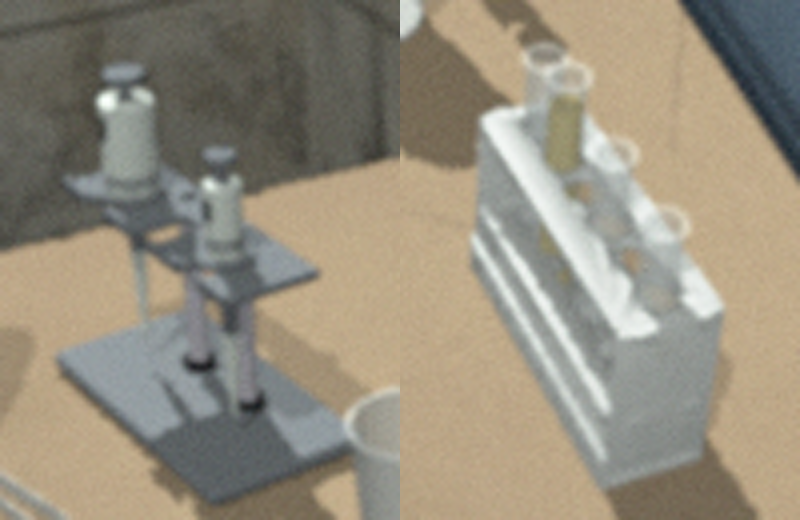

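View pics/c2.png

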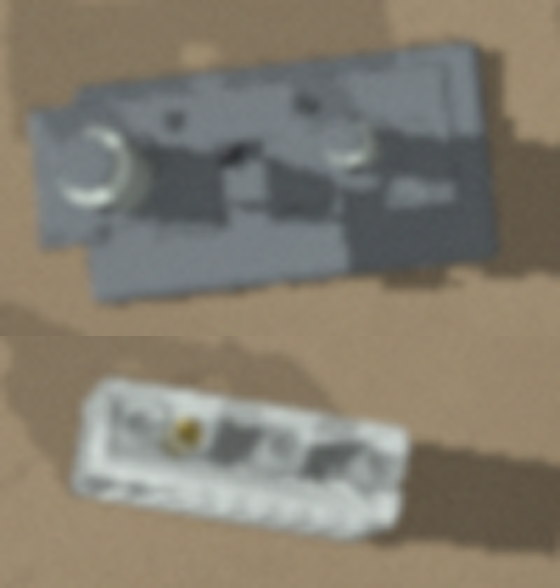

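c1 shows the slim head disc at scene pixel (279.5,179) and the sample tube's rim at (377,295). The sample is the second tube from the left. c2 puts the slim head at top pixel (257,245.5) and the sample mouth at (408.4,247). I'll check these by ray casting and depth.

```bash
python3 - <<'E'
from h import *
s=np.load('scene0.npy',allow_pickle=True).item();t=np.load('top0.npy',allow_pickle=True).item()
def tri(us,ut):
    A=[];b=[]
    for c,u in((s,us),(t,ut)):
        d=(ray(c,[u])@c['R'].T)[0];d/=np.linalg.norm(d);P=np.eye(3)-np.outer(d,d);A.append(P);b.append(P@c['eye'])
    return np.linalg.lstsq(np.vstack(A),np.hstack(b),rcond=None)[0]
for n,us,ut,z in(('head',(279.4,178.9),(257,245.5),181),('sample',(376.6,294.6),(408.2,246.8),124)):
    print(n,onplane(s,[us],z),onplane(t,[ut],z),tri(us,ut))
cs,ct=cloud(s),cloud(t)
np.set_printoptions(suppress=True,precision=1)
H=onplane(s,[(279.4,178.9)],181)[0]; 
wide=None
for n,c in(('s',cs),('t',ct)):
    ok=np.isfinite(c[...,2])
    d=np.hypot(c[...,0]-H[0],c[...,1]-H[1])
    for lo,hi in((176,188),(150,166),(105,125)):
        m=(d<(30 if lo>120 else 200))&(c[...,2]>lo)&(c[...,2]<hi); p=c[m]; print(n,lo,m.sum(),p.mean(0) if len(p) else'',p.min(0) if len(p) else '',p.max(0) if len(p) else '')
    # hanger plate top
    m=(d<180)&(abs(c[...,2]-120)<4)
    print('plate',cv2.minAreaRect(c[m][:,:2].astype(np.float32)) if m.sum()>5 else 0)
    m=(abs(c[...,2]-83)<4)&(c[...,0]>300)&(c[...,0]<600)&(c[...,1]>-300)&(c[...,1]<-40)
    if m.sum()>5: print('rack top',m.sum(),cv2.minAreaRect(c[m][:,:2].astype(np.float32)))
    m=(c[...,2]>50)&(c[...,0]>250)&(c[...,0]<480)&(c[...,1]>-330)&(c[...,1]<450)
    print('maxz by y',[(y,c[m&(abs(c[...,1]-y)<10)][:,2].max().round()) for y in range(-320,450,20) if (m&(abs(c[...,1]-y)<10)).sum()])
yel=cv2.inRange(cv2.cvtColor(s['image'],cv2.COLOR_BGR2HSV),(18,90,60),(40,255,255)); 
ys,xs=np.nonzero(yel[290:330,365:390]);print('yellow s',len(xs),xs.mean()+365 if len(xs) else 0,ys.min()+290 if len(ys) else 0)
yel=cv2.inRange(cv2.cvtColor(t['image'],cv2.COLOR_BGR2HSV),(18,130,40),(40,255,255))
ys,xs=np.nonzero(yel[235:260,395:425]);print('yellow t',len(xs),xs.mean()+395,ys.mean()+235)
E
```

```text
head [[504.24556305 181.41356359 181.        ]] [[502.02591862 178.33369693 181.        ]] [502.22519733 177.91653593 182.77766574]
sample [[ 499.40075873 -164.17956252  124.        ]] [[ 499.64460939 -163.44824696  124.        ]] [ 499.77447159 -163.57332614  123.41832297]
s 176 41 [503.2 180.1 182.3] [495.6 174.  177.9] [510.6 191.  184.9]
s 150 76 [501.3 176.8 158.3] [493.6 170.8 150.3] [511.4 187.2 165.9]
s 105 673 [502.6 211.4 121.7] [468.1 142.5 105. ] [541.9 318.  125. ]
plate ((502.90362548828125, 232.03695678710938), (60.339717864990234, 177.1737518310547), 6.051138401031494)
rack top 1036 ((493.7976379394531, -192.72348022460938), (135.14691162109375, 43.172935485839844), 80.21086883544922)
maxz by y [(-260, np.float64(120.0)), (-240, np.float64(121.0)), (-220, np.float64(86.0)), (-200, np.float64(87.0)), (-180, np.float64(86.0)), (-160, np.float64(85.0)), (-40, np.float64(57.0)), (-20, np.float64(60.0)), (200, np.float64(127.0)), (220, np.float64(126.0)), (240, np.float64(126.0)), (260, np.float64(127.0)), (280, np.float64(176.0)), (300, np.float64(126.0)), (320, np.float6
[... 261 characters left out ...]
79150390625, 232.78900146484375), (59.520599365234375, 176.80288696289062), 5.785027503967285)
rack top 603 ((494.7710266113281, -194.38516235351562), (133.13536071777344, 42.30679702758789), 79.34900665283203)
maxz by y [(-260, np.float64(121.0)), (-240, np.float64(121.0)), (-220, np.float64(90.0)), (-200, np.float64(88.0)), (-180, np.float64(86.0)), (-160, np.float64(86.0)), (-40, np.float64(57.0)), (-20, np.float64(60.0)), (0, np.float64(1364.0)), (200, np.float64(129.0)), (220, np.float64(126.0)), (240, np.float64(124.0)), (260, np.float64(129.0)), (280, np.float64(166.0)), (300, np.float64(129.0)), (320, np.float64(127.0)), (440, np.float64(480.0))]
yellow s 0 0 0
yellow t 1 408.0 247.0
```

Heights and spacings agree: head z is about 181–182, and the sample is at +30 on the rack axis. The slim axis is about (504.2,181.4) and the sample about (499.5,-163.8). Next I press the button with the fingers shut.

```bash
cat >> h.py <<'E'
np.set_printoptions(suppress=True,precision=2)
def quat(a,s=1):   # tool y down, jaws along world yaw a
    x=s*np.array([np.cos(a),np.sin(a),0]);y=np.array([0,0,-1.]);q=R.from_matrix(np.c_[x,y,np.cross(x,y)]).as_quat();return [q[3],*q[:3]]
def st(m=''):
    s=bot.read_state();print(m,s['clock'],s['ee_pos'],s['ft_force'],round(s['grip_width'],1));return s
SL=np.array([504.2,181.4]);SA=np.array([499.5,-163.8])
E
python3 - <<'E'
from h import *
print(bot.tip_reach)
s0=st();w,x,y,z=s0['tool_rot'];print(R.from_quat([x,y,z,w]).as_matrix())
for s in(1,-1):
    q=quat(.1,s);print(s,[bot.ik([*p,zz],q) for p,zz in((SL,147),(SL,290),(SA,290),(SA,250))])
E
```

```text
19.0
 0.1 [213.49 506.63 214.48] [ 0.45 -0.7  -0.05] 85.2
[[ 0.39 -0.   -0.92]
 [ 0.92 -0.    0.39]
 [-0.   -1.    0.  ]]
1 [array([ 0.28,  0.33,  1.64, -0.  ,  1.17,  0.18]), array([ 0.28,  0.22,  1.45, -0.  ,  1.47,  0.18]), array([-0.39,  0.2 ,  1.47, -0.  ,  1.47, -0.49]), array([-0.39,  0.22,  1.54, -0.  ,  1.38, -0.49])]
-1 [None, None, None, None]
```

```bash
python3 - <<'E'
from h import *
q=quat(.1)
p=bot.read_state()['ee_pos'];bot.servo_line([p[0],p[1],300],speed=150)
bot.move_to([*SL,300],q)
bot.move_gripper(0,40)
bot.servo_line([*SL,212],speed=150)
st('pre')
a=bot.servo_line([*SL,185],speed=20,until_force=1.0); st(('contact',a))
c=cam('scene');cv2.imwrite('pics/p1.png',cv2.resize(c['image'][130:270,215:325],None,fx=5,fy=4))
E
```

```text
pre 3.9167 [504.57 181.49 212.93] [-0.05  0.24 -0.8 ] -0.1
('contact', False) 5.4167 [504.26 181.39 185.14] [ 0.02 -0.51  0.27] 0.1
```

View pics/p1.png

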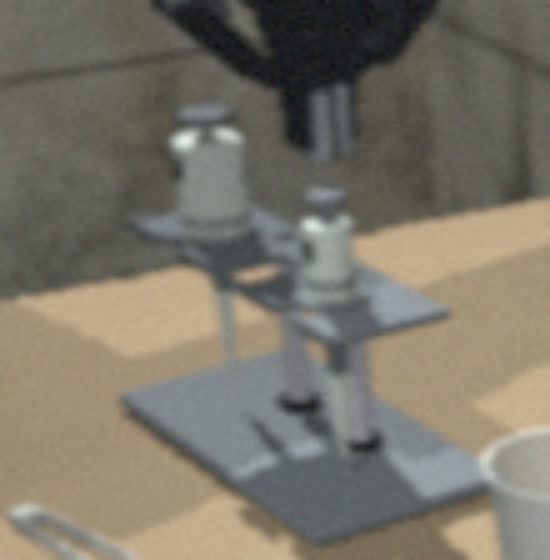

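The fingertips show at crop (325,160), above the head disc at (325,195), although the TCP reads 185 and there was no force. I'll check the depth to see where the tips really are.

```bash
python3 - <<'E'
from h import *
st()
for n in('scene','top'):
    c=cam(n);C=cloud(c)
    print(n,'proj tip',proj(c,[504.3,181.4,166]),'head',proj(c,[504.3,181.4,181]))
    m=(np.hypot(C[...,0]-504,C[...,1]-181)<45)&(C[...,2]>150)&(C[...,2]<400)
    dark=c['image'].max(2)
    if n=='scene':
        for v in range(155,185,2): print(v,C[v,280],c['image'][v,280])
    else:
        print(C[m].max(0),C[m].min(0))
        cv2.imwrite('pics/t1.png',cv2.resize(c['image'][190:300,190:310],None,fx=6,fy=5))
E
```

```text
5.4667 [504.25 181.4  185.12] [-0.21  0.3   0.08] 0.1
scene proj tip [[279.83 185.67]] head [[279.43 178.9 ]]
155 [503.75 170.74 235.77] [94 88 86]
157 [502.73 169.02 232.44] [95 94 85]
159 [503.8  171.92 227.09] [95 96 90]
161 [504.13 173.21 222.4 ] [99 94 90]
163 [502.88 170.96 219.27] [106 101  96]
165 [501.93 169.4  215.83] [112 112 106]
167 [503.06 172.46 210.27] [108 108 102]
169 [502.81 172.47 206.08] [102 101  97]
171 [1017.9  1319.2  -335.96] [79 89 90]
173 [1017.56 1319.84 -346.76] [86 94 95]
175 [1018.78 1323.96 -359.27] [83 90 90]
177 [507.73 185.68 182.73] [131 126 123]
179 [502.55 174.72 183.76] [141 139 131]
181 [502.48 175.14 179.24] [95 93 91]
183 [505.36 182.16 171.38] [91 88 84]
top proj tip [[256.6 245.2]] head [[255.62 244.5 ]]
[498.87 196.78 399.85] [463.64 148.38 153.43]
```

Depth puts the fingertips at z≈204 with the TCP at 185, so they end about 19 mm behind the TCP, not ahead of it. That contradicts the given tip_reach, so I'll press down by force and let the contact settle it.

```bash
python3 - <<'E'
from h import *
a=bot.servo_line([*SL,148],speed=15,until_force=2.5); s=st(('contact',a))
if a:
    z=s['ee_pos'][2]
    a=bot.servo_line([*SL,z-12],speed=10,until_force=10); st(('stop',a)); 
    bot.dwell(.3); st('held')
    c=cam('scene');cv2.imwrite('pics/p2.png',cv2.resize(c['image'][130:270,215:325],None,fx=5,fy=4))
E
```

```text
('contact', True) 7.0667 [504.14 181.38 161.42] [ 0.12 -0.74  2.78] -0.1
('stop', True) 7.7333 [504.48 181.48 156.74] [-0.73 -0.07  5.89] -0.1
held 8.0333 [504.39 181.44 156.67] [-1.03 -0.94  7.6 ] -0.3
```

View pics/p2.png

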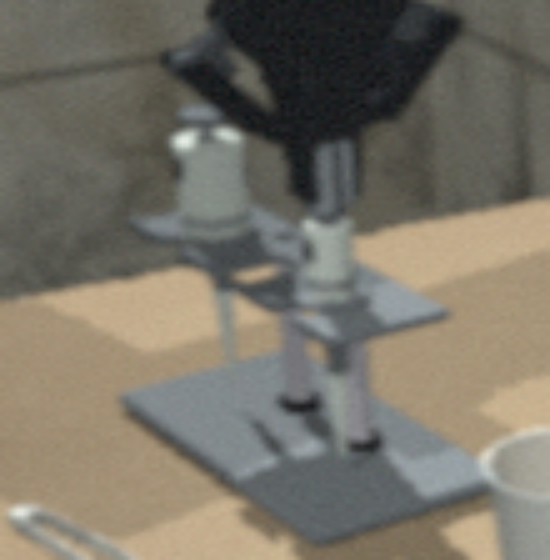

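Contact came at TCP z≈161–164, so the fingertips are about 17–19 mm behind the TCP. The head is pressed, with 7.6 N held, above the 5 N spring force at the stop. I'll push a little harder to be sure of the stop, then release.

```bash
python3 - <<'E'
from h import *
a=bot.servo_line([*SL,152],speed=8,until_force=12); st(('stop2',a)); bot.dwell(.4); st('held')
bot.servo_line([*SL,172],speed=40); st('up'); bot.servo_line([*SL,205],speed=100)
c=cam('scene');C=cloud(c)
m=(np.hypot(C[...,0]-504,C[...,1]-181)<14)&(C[...,2]>172)&(C[...,2]<195);print('head',C[m].mean(0),C[m].max(0))
bot.move_gripper(60,40);bot.dwell(.1);st()
c=cam('scene');C=cloud(c);np.save('s3.npy',c,allow_pickle=True)
cv2.imwrite('pics/p3.png',cv2.resize(c['image'][110:250,215:345],None,fx=5,fy=4))
E
```

```text
('stop2', True) 8.3917 [504.85 181.59 156.8 ] [-1.6  -0.08  6.77] -0.1
held 8.7917 [504.74 181.58 156.76] [-2.3  -0.68  8.08] 0.1
up 9.325 [504.1  181.39 171.84] [-0.28  0.06  0.61] 0.3
head [503.2  180.37 181.1 ] [511.41 190.65 184.57]
 10.5583 [504.2  181.39 204.99] [-0.36  0.33  0.02] 60.1
```

View pics/p3.png

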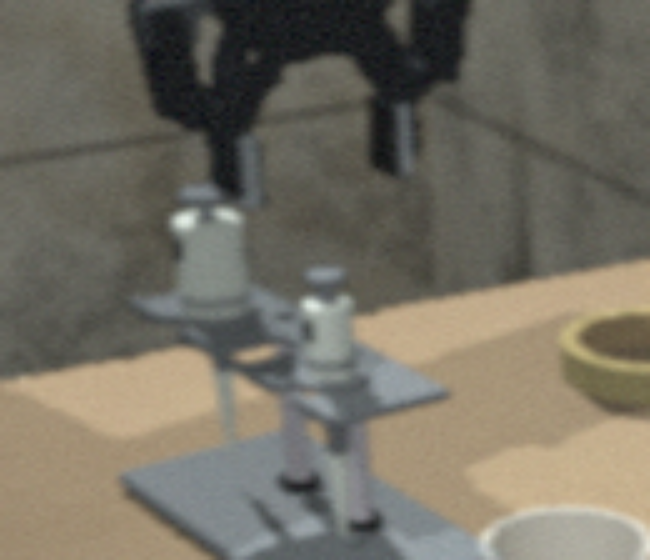

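At the stop TCP z stayed at 156.8 while the push rose above 8 N, so the button bottomed. The fingertip was then at z=173, i.e. TCP+16. After release the head is back at z≈181. I'll grasp with the TCP 35 mm low (z=112), which puts the pads on the grip at about z=147.

```bash
python3 - <<'E'
from h import *
a=bot.servo_line([*SL,112],speed=60,until_force=6); st(('down',a))
if not a:
    bot.move_gripper(10,35); bot.dwell(.2); st('grip')
    c=cam('scene');cv2.imwrite('pics/p4.png',cv2.resize(c['image'][130:270,215:325],None,fx=5,fy=4))
E
```

```text
('down', False) 12.3083 [504.35 181.45 112.32] [-0.61 -0.83  0.6 ] 60.2
grip 12.95 [504.25 181.43 112.16] [-1.01  0.15  2.68] 19.2
```

View pics/p4.png

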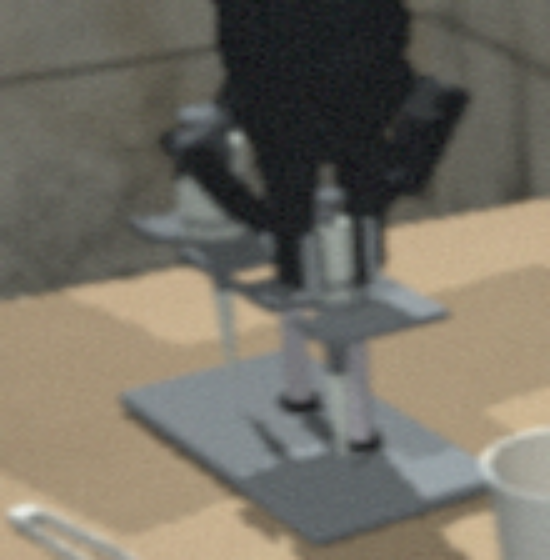

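Grip width is 19.2 mm with the pads on the white grip, so the grasp is good. Now I lift, carry over, and check the tip above the sample.

```bash
python3 - <<'E'
from h import *
bot.servo_line([*SL,142],speed=40);st('lift')
bot.servo_line([*SL,250],speed=80);st('up')
bot.servo_line([*SA,250],speed=90);bot.servo_line([*SA,232],speed=40);bot.dwell(.5);s=st('over')
np.save('w.npy',s['ee_pos'])
for n in('scene','top'):
    c=cam(n);np.save(n+'4.npy',c,allow_pickle=True)
    print(n,'tip exp',proj(c,[*SA,232-87.2]),'rim',proj(c,[*SA,124]))
    if n=='scene':cv2.imwrite('pics/p5.png',cv2.resize(c['image'][200:400,320:440],None,fx=5,fy=3)); cv2.imwrite('pics/p5.png',cv2.resize(c['image'][200:330,325:445],None,fx=4.5,fy=4.5,interpolation=cv2.INTER_CUBIC))
E
```

```text
lift 13.9 [504.07 181.36 141.76] [ 0.29 -0.26 -0.41] 19.1
up 15.4 [504.07 181.34 249.51] [-0.34  0.36 -0.35] 19.3
over 20.4833 [ 499.51 -163.79  232.04] [-0.15  0.35 -1.06] 18.9
scene tip exp [[377.31 283.59]] rim [[376.51 294.45]]
top tip exp [[409.6  245.94]] rim [[408.35 246.86]]
```

View pics/p5.png

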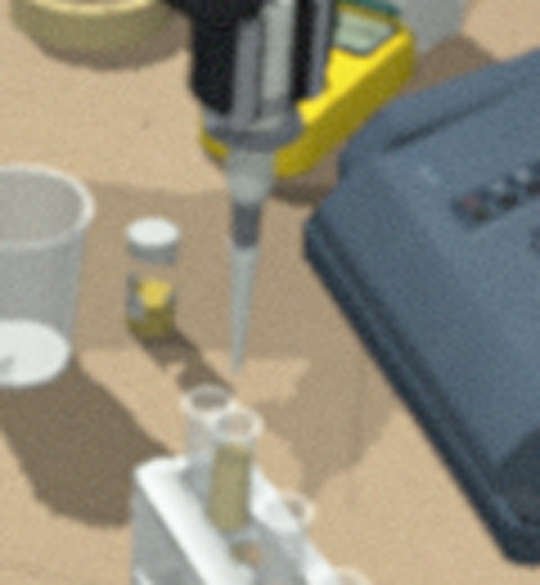

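The tip is at scene pixel (377.3,282.4), against (377.3,283.6) expected, and the rim centre is at about (377.3,294.4). The pipette hangs upright. I'll check the pipette's axis in depth, compare the rim before and after, and look for anything that shifted.

```bash
python3 - <<'E'
from h import *
s0=np.load('scene0.npy',allow_pickle=True).item();s=np.load('scene4.npy',allow_pickle=True).item()
C=cloud(s);vd=s['R'][:,2].copy();vd[2]=0;vd/=np.linalg.norm(vd);lat=np.array([vd[1],-vd[0],0])
A=np.array([*SA,0])
for lo,hi,r in((150,190,3.5),(195,212,7.5),(218,236,0)):
    m=(np.hypot(C[...,0]-SA[0],C[...,1]-SA[1])<25)&(C[...,2]>lo)&(C[...,2]<hi);P=C[m]-A
    print(lo,m.sum(),'lat',np.median(P@lat),(P@lat).min(),(P@lat).max(),'along view (surface)',np.median(P@vd),'expect ~',-r*.85)
print('axis proj',proj(s,[[*SA,z] for z in(145,200,240)]))
d=cv2.absdiff(cv2.GaussianBlur(s0['image'],(5,5),0),cv2.GaussianBlur(s['image'],(5,5),0)).max(2)
m=(d>40).astype(np.uint8);n,_,stt,_=cv2.connectedComponentsWithStats(m)
print([x.tolist() for x in stt[1:] if x[4]>15])
# rim: barrel/rim row profile in original picture
b=np.hstack([cv2.resize(i['image'][268:318,355:405],None,fx=8,fy=8,interpolation=cv2.INTER_CUBIC) for i in(s0,s)]);cv2.imwrite('pics/p6.png',b)
E
```

```text
150 84 lat -1.049735325585366 -4.405875989749082 2.8130843725428796 along view (surface) -0.7796990051499735 expect ~ -2.975
195 72 lat -1.0531599912048746 -5.5977416622675795 3.881405478784885 along view (surface) -2.3743559960522167 expect ~ -6.375
218 104 lat -1.8550956606643703 -8.274719246644663 6.131646140339973 along view (surface) -4.836147440494436 expect ~ 0.0
axis proj [[377.31 283.49]
 [379.52 252.94]
 [381.21 228.94]]
[[99, 0, 60, 22, 719], [162, 0, 30, 31, 578], [195, 0, 149, 68, 5733], [337, 0, 100, 94, 5974], [411, 3, 12, 4, 25], [89, 5, 22, 49, 816], [363, 34, 8, 4, 20], [17, 41, 73, 172, 4672], [7, 54, 20, 15, 161], [88, 57, 23, 79, 1315], [0, 72, 10, 27, 148], [342, 95, 84, 147, 6636], [36, 120, 12, 13, 98], [5, 122, 5, 8, 22], [0, 141, 25, 34, 687], [37, 146, 3, 15, 33], [56, 179, 36, 60, 1202], [27, 185, 30, 47, 587], [275, 184, 10, 6, 41], [277, 205, 11, 7, 42], [206, 206, 14, 12, 75], [280, 217, 5, 6, 24], [58, 221, 9, 10, 46], [376, 243, 8, 14, 97], [53, 246, 40, 85, 2027], [300, 282, 12, 8, 61], [311, 295, 14, 14, 114], [109, 319, 41, 76, 1251], [124, 393, 14, 11, 112], [139, 403, 26, 40, 522], [447, 446, 46, 34, 610]]
```

View pics/p6.png

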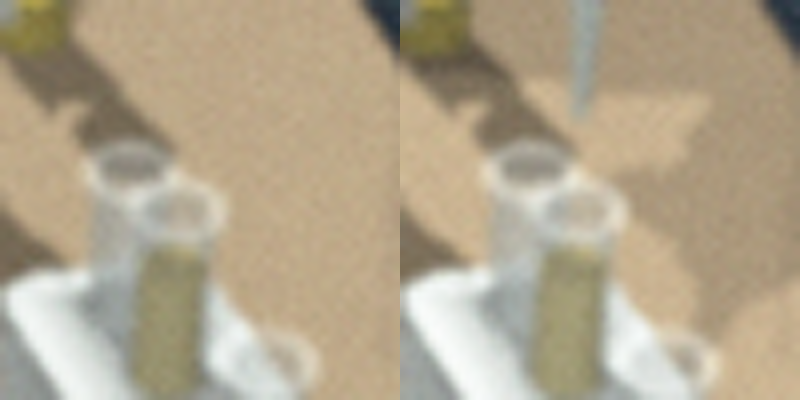

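The rim is unmoved between the two images at about (377.1,294.1). The tip is about 0.5 px (1 mm) left of the rim centre at matching height, so I shift about +0.8 mm and descend, then check again.

```bash
python3 - <<'E'
from h import *
T=np.array([500.3,-163.6])
bot.servo_line([*T,232],speed=30);bot.servo_line([*T,221.5],speed=15);bot.dwell(.5);st('low')
c=cam('scene');C=cloud(c);np.save('scene6.npy',c,allow_pickle=True)
print('rim on z124',onplane(c,[(377.06,294.1)],124),'tip exp px',proj(c,[*T,134.3]),'flange top/bot',proj(c,[[*T,134.3+99],[*T,134.3+95]]))
m=(np.hypot(C[...,0]-T[0],C[...,1]-T[1])<20)&(C[...,2]>126)&(C[...,2]<160);v=np.nonzero(m);print('lowest',C[m][np.argsort(C[m][:,2])[:6]],v[0].max())
t=cam('top');print('top rim exp',proj(t,[*T,124]))
a=cv2.resize(c['image'][265:315,350:400],None,fx=8,fy=8,interpolation=cv2.INTER_CUBIC)
b=cv2.resize(c['image'][215:315,345:420],None,fx=4,fy=4,interpolation=cv2.INTER_CUBIC)
cv2.imwrite('pics/p7.png',np.hstack([a,b]))
E
```

```text
low 22.1833 [ 500.3  -163.6   221.52] [ 0.05 -0.16 -0.85] 19.1
rim on z124 [[ 500.72 -163.55  124.  ]] tip exp px [[377.25 288.88]] flange top/bot [[381.3  232.85]
 [381.13 235.3 ]]
lowest [[ 498.81 -173.6   126.07]
 [ 491.03 -163.67  126.31]
 [ 505.59 -166.82  126.38]
 [ 489.64 -163.    126.43]
 [ 503.19 -157.05  126.59]
 [ 499.8  -163.46  136.09]] 297
top rim exp [[408.26 246.52]]
```

View pics/p7.png

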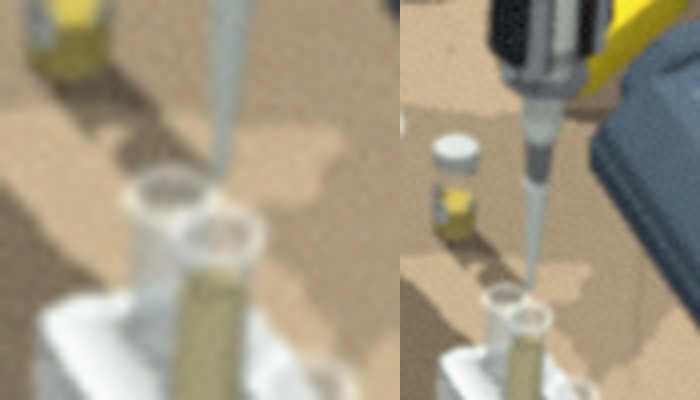

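The tip end is at (377.1,287.1) and the rim centre at (377.3,293.9). The lowest tip depth point is (499.8,-163.5,136). The rim reads z≈126 in the same depth image, 2 mm high, so the gap is about 10 mm. I'll do one numeric check of centring within this depth frame.

```bash
python3 - <<'E'
from h import *
from scipy.optimize import least_squares
def rim(P):
    f=least_squares(lambda p:np.hypot(P[:,0]-p[0],P[:,1]-p[1])-9,[500,-164],loss='soft_l1');return f.x,len(P),np.abs(f.fun).mean()
for n in('scene0','scene4','scene6','top0'):
    c=np.load(n+'.npy',allow_pickle=True).item();C=cloud(c)
    d=np.hypot(C[...,0]-500,C[...,1]+164)
    m=(d<14)&(C[...,2]>121.5)&(C[...,2]<130);P=C[m]
    print(n,'rim',rim(P) if len(P)>4 else len(P),P[:,2].max() if len(P) else '')
    if n in('scene4','scene6'):
        vd=c['R'][:,2].copy();vd[2]=0;vd/=np.linalg.norm(vd)
        z0={'scene4':144.8,'scene6':134.3}[n]
        for a,b in((0,25),(25,45),(52,75)):
            m=(d<12)&(C[...,2]>z0+a)&(C[...,2]<z0+b);P=C[m];print('  axis',a,b,len(P),np.median(P,0))
E
```

```text
scene0 rim (array([ 499.21, -164.51]), 64, np.float64(1.245297060595778)) 126.4331621938017
scene4 rim (array([ 499.06, -164.08]), 60, np.float64(1.1871331369484588)) 126.59481691639064
  axis 0 25 33 [ 498.34 -163.51  161.47]
  axis 25 45 51 [ 497.64 -164.56  180.73]
  axis 52 75 94 [ 496.8  -165.74  208.09]
scene6 rim (array([ 499.2 , -164.55]), 62, np.float64(1.2916192263715014)) 126.591014883794
  axis 0 25 36 [ 499.53 -162.94  150.39]
  axis 25 45 51 [ 498.18 -164.33  169.96]
  axis 52 75 89 [ 497.37 -165.51  196.98]
top0 rim (array([ 500.3 , -164.26]), 21, np.float64(0.7779521850188166)) 129.00615846112123
```

The rim is well agreed at about (499.9,-164.0). Depth suggests the pipette sits 2–3 mm off the TCP along the pads, in +y, which the jaws do not centre. To settle it I'll raise a little, rotate the gripper about the TCP axis and watch the barrel's sideways and depth position.

```bash
python3 - <<'E'
from h import *
T=np.array([500.3,-163.6]);bot.servo_line([*T,240],speed=40)
rows=[];rhs=[]
for a in(1.3,.7,.1,-.5,-1.1,.1):
    bot.servo_line([*T,240],quat(a),speed=150) if False else bot.move_to([*T,240],quat(a)); bot.dwell(.3)
    L=[];D=[]
    for k in range(4):
        c=cam('scene');C=cloud(c);vd=c['R'][:,2].copy();vd[2]=0;vd/=np.linalg.norm(vd);lat=np.array([vd[1],-vd[0]])
        d=np.hypot(C[...,0]-T[0],C[...,1]-T[1]);z0=240-87.2
        m=(d<20)&(C[...,2]>z0+50)&(C[...,2]<z0+88)
        for v in range(480):
            u=np.nonzero(m[v])[0]
            if len(u)>=3:
                zz=np.median(C[v,u,2]); ax=proj(c,[*T,zz+0])[0]
                e=proj(c,[*(T+lat),zz])[0]; L.append(((u.min()+u.max())/2-ax[0])/(e[0]-ax[0]))
        D.append(np.median((C[m][:,:2]-T)@vd[:2]))
    s=bot.read_state();print(a,s['ee_pos'],'lat mm',np.mean(L),len(L),'depth',np.mean(D))
    x=np.array([np.cos(a),np.sin(a)]);y=np.array([-np.sin(a),np.cos(a)])
    rows+=[[lat@x,lat@y,1,0],[.7*(vd[:2]@x),.7*(vd[:2]@y),0,.7]];rhs+=[np.mean(L),.7*np.mean(D)]
A=np.array(rows);b=np.array(rhs)
sol=np.linalg.lstsq(A,b,rcond=None)[0];print('o(jaw,pad),lat bias,depth bias',sol,'res',A@sol-b)
print('lat only',np.linalg.lstsq(A[::2,:3],b[::2],rcond=None)[0], 'vd,lat',vd,lat);print(bot.read_state()['clock'])
E
```

```text
1.3 [ 500.29 -163.63  240.02] lat mm -1.5434150435550529 89 depth -5.114122014306255
0.7 [ 500.29 -163.62  239.97] lat mm -1.5419516273988683 90 depth -4.192000839584738
0.1 [ 500.29 -163.6   239.97] lat mm -1.0720225817713034 93 depth -3.5221218227082716
-0.5 [ 500.29 -163.6   239.99] lat mm -0.08540255175296937 92 depth -3.1807534277078524
-1.1 [ 500.29 -163.59  240.  ] lat mm 0.8214574404447615 92 depth -3.451882260509727
0.1 [ 500.3 -163.6  240. ] lat mm -1.0649923694061507 92 depth -3.2794140879776648
o(jaw,pad),lat bias,depth bias [-0.01  1.59 -0.06 -4.72] res [-0.05 -0.02 -0.02 -0.01  0.07  0.06 -0.03  0.03 -0.03  0.05  0.06 -0.11]
lat only [-0.13  1.67  0.04] vd,lat [0.5  0.86 0.  ] [ 0.86 -0.5 ]
30.6167
```

The rotation test gives a clean result: the axis is +1.6 mm from the TCP along the pads, 0 across them, and the residuals are below 0.11 mm. For the rim at (500.3,-164.0) the TCP goes to (500.5,-165.6).

```bash
python3 - <<'E'
from h import *
T=np.array([500.5,-165.6])
bot.servo_line([*T,240],quat(.1),speed=30);bot.servo_line([*T,221.3],speed=20);bot.dwell(1);st('final')
c=cam('scene');np.save('scene8.npy',c,allow_pickle=True);C=cloud(c)
d=np.hypot(C[...,0]-500,C[...,1]+164)
m=(d<8)&(C[...,2]>131)&(C[...,2]<146);print('tip exp',proj(c,[500.3,-164,134.1]),'lowest',C[m][:,2].min())
P=C[(C[...,2]>176)&(C[...,2]<195)&(np.hypot(C[...,0]-494,C[...,1]-281)<25)];print('wide top present',len(P),P.mean(0))
a=cv2.resize(c['image'][265:315,350:400],None,fx=8,fy=8,interpolation=cv2.INTER_CUBIC)
b=cv2.resize(c['image'][150:350,225:425],None,fx=2,fy=2,interpolation=cv2.INTER_CUBIC)
cv2.imwrite('pics/p8.png',np.hstack([a,b]))
E
```

```text
final 32.95 [ 500.49 -165.59  221.3 ] [ 0.45 -0.7  -0.58] 19.0
tip exp [[377.4  289.12]] lowest 136.44503124906572
wide top present 121 [494.31 277.38 184.57]
```

View pics/p8.png

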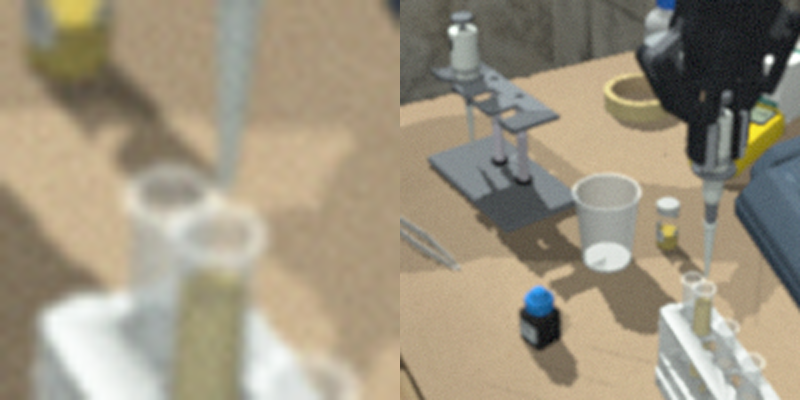

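The tip is at (377.9,288.1), above the rim centre at (377.2,294.1). That puts it within about 1 mm of the tube axis and about 10 mm up. Everything else is where it was, so I'm handing in.

```bash
python3 -c "
from h import *
bot.finish_job(); st('done')"
```

```text
the job is handed in; nothing more can be done
the job is handed in; nothing more can be done
```

I pressed the slim pipette's button to its stop and let it spring back. I then lifted the pipette out by its grip and carried it over the glassware. I handed in with it held upright over the sample tube. The robot's clock was at about 33 s, well under the 58 s limit.

**Button:** at the stop the position held at 156.8 mm while the push rose above 8 N, and after release the head was back at about 181 mm.

**Final position:** by the last image the tip is within about 1 mm of the rim centre and 10–11 mm above it. I could not see the tip from the top camera, so this rests on the scene camera alone.

**What disagreed:**
- **Tool frame:** the fingertips sat about 16 mm behind the TCP instead of 19 mm ahead as specified. I found this from depth and contact, and gripped 35 mm lower to correct for it.
- **Pipette in the grip:** its axis sat 1.6 mm off the TCP along the pads. I measured this by turning the gripper and corrected for it.
- **Depth readings:** these read about 2 mm high at the rim, so I judged the gap from the rim and tip together.

**Other objects:** the rack, tubes, beaker, vial, dropper and wide pipette looked unmoved in the last image. I compared pixels only against a mid-task image; the changed patches near the beaker and dropper I took for shadows and did not check further.

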